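# Tip the flower carton into the label frame and print its label

## Task

On the packing board, push the tall standing carton near its top so that it tips over and comes down lying inside the outlined rectangle; do not lift it, or lay it down elsewhere and slide it in. Once it lies still there, press the button on the label console fully in and let it go. Leave the other things on the table alone.

Things in the scene. Friction and masses are not known exactly. Their poses are not given: they have to be found in the camera images.
- board: fixed plywood packing board lying on the table, 220 mm (its x) by 520 mm (its y, long axis), 18 mm thick, so its top is 18 mm above the table. Origin: centre of the underside. It carries the carton at its middle, the outline on one half and the console on the other half; which half is which varies.
- outline: thin dark rectangle line drawn flat on the board (no height), 160 mm (its x) by 240 mm (its y) over its outer edges, line 6 mm wide. Origin: centre of the rectangle, on the board's top. One of its short sides runs under the middle of the standing carton, so a carton tipped straight towards the centre of the rectangle fits with about 20 to 40 mm to spare at each end. Its axes are parallel to the board's; it lies on the board's +y or -y half.
- carton: loose closed cardboard carton, standing upright on the board at the start: 90 mm (its x) by 60 mm (its y) by 180 mm tall (its z), about 0.2 to 0.45 kg. Origin: centre of its foot (underside). It stands with a broad 90 x 180 mm side turned to the outline (its +y or -y side, to within about 0.1 rad). Pushed slowly near its top it tips about its lower edge without sliding much, and falls by itself once its top has moved about 60 mm.
- carton_top (a point): centre of the carton's top face, 180 mm from its origin along its z
- console: fixed white label console on the board, on the opposite side of the carton from the outline: 120 mm (its x) by 80 mm (its y) by 50 mm high, its flat top 68 mm above the table; a grey round roll cover (40 mm diameter, standing 20 mm above that top) lies across its +x part, centred 65 mm from the button's centre; the nearest part of it is 45 mm from the button's centre. Origin: centre of the underside, on the board's top.
- button (a joint): travel of the console's push button: 0 out, 0.006 m fully in; springs back; fully in takes about 5 N. It counts as pressed beyond 0.004.
- button_top (a point): centre of the top of the round push button (34 mm across) on top of the console; it is pressed straight down
- pot: bystander: open terracotta pot, 76 mm across, 75 mm high, standing on the table beyond the board. Origin: centre of the underside
- spool: bystander: ribbon spool, 66 mm across, 36 mm high, on the table beyond the board. Origin: centre of the underside
- small_box: bystander: small low carton 70 x 90 x 50 mm high, on the table beyond the board. Origin: centre of the underside
There are look-alikes about, which are no part of the job. What is shaped like the carton but green is not meant.

How it is judged:
By the outcome, as a careful person would: the job done as asked, in the order asked, and still so for the second after the job is handed in, with the robot touching nothing.
It also fails if it takes over 40 s, if anything falls off the work surface, if the arm or the gripper's body presses on something with over 40 N, if the wrist force passes 120 N, or if a joint passes its speed limit or range.

## Robot

A 7-joint arm with a two-finger parallel gripper is mounted at the origin on the work surface. World frame = base frame: x ahead of the robot, y to its left, z up, the work surface at z = 0. Lengths are in m, angles in rad, forces in N, time in s.
With the tool pointing down it reaches from about 0.4 to 0.85 m from the base axis. Payload 4.5 kg.
Tool frame: the origin (TCP) lies between the finger pads; the fingertips stand 8 mm ahead of it and the grasp point (between the pads) lies 11 mm behind it; z points along the fingers, y is the direction in which the jaws open and shut (so a half turn about z gives the same grasp; the last joint's range is limited). The gripper opens to 88 mm and grips with 3 to 60 N. Pads are 18 mm wide; open, the fingers measure 123 mm over their backs; the gripper's body (75 mm by 187 mm) begins 45 mm behind the grasp point.
Start: joints at [1.346, 0.689, -0.195, 1.565, 0.157, 0.902, -0.215], TCP at [0.16, -0.604, 0.247] pointing down, gripper open.
Joint ranges: [-3.01, 3.01], [-0.46, 2.08], [-1.47, 1.51], [0.13, 2.56], [-1, 4.14], [0.04, 2.09], [-2.66, 2.66]. Speed limits (rad/s): [2.57, 2.57, 3.14, 3.14, 3.14, 3.14, 3.14].

## Interface

Orientations are given as a unit quaternion [x, y, z, w].
In Python, from plant import r gives the robot as it stands.
- The arm moves only by the tool carry_out, never from a script. Its argument "commands" is a list that holds one entry, the list of rows, each a list of 7 numbers: the turn, a rotation vector about the tool's x, y, z in rad, then the shift along the tool's x, y, z in cm, then the finger opening in cm, from 0 to 8.81. A call has 1 to 10 rows; each row is the pose to reach, as a shift and turn from the pose commanded when the call began, along the tool's axes at that moment; what a row does not reach only later rows make up. A row lasts 1/12 s, in which the tool goes at most 41.7 mm and 7.16 degrees, less where a joint would pass 70% of its speed; a pose out of reach is approached as far as the arm can. A call with a gripper value outside its range is refused whole. The fingers move at their own pace and stop on an object; "force" is the grip in N (left out, the last holds). Time passes only in rows, so rows that repeat a pose let the fingers close. It gives the time, the measured TCP pose, the force and the opening at its end, in the units of the state.
- r.get_state(): the state, without advancing time (a new reading comes with each control period).
- r.snapshot(name): name is "scene" or "top"; returns a dict with "pixels" (384x512x3 uint8, red, green, blue), "mtx" (3x3 intrinsics, pixels), "xyz" and "rotation" of the camera in the world. Camera axes: x right, y down, z forward; pixel columns grow to the right and rows downward; lengths in m; the calibration is good to about 2 mm. A picture is of the moment at which its call begins. There is no depth.
- r.finish_job(): hands the job in, once; it reports no verdict.
The state is a dict: "clock": time; "q": joint angles; "qd": joint speeds; "joint_torque": joint torques, N m; "tool_pos": TCP position; "eef_rot": TCP orientation; "contact_force": force on the tool from outside, world axes, zero at the start; "moment": the same for the moment, N m; "opening": opening from 0.0 (shut) to 1.0 (fully open).
Only numpy, scipy, OpenCV 4.12 (cv2) and the standard library are available. Lean on these libraries where they do the work, as an engineer would, in place of code of your own. Each camera call takes 0.05 s, during which the arm holds its last target.

## Working session

There is one attempt and no reset: what is moved stays moved. The work goes in short steps, Python scripts to look and compute and a tool call to move; the robot and the scene stay as the last step left them, time stands still between calls to the robot, and variables do not carry over. Pictures are saved under pics/ and viewed, and the job is handed in when it is done.

Besides the shell and the picture viewer there is one more tool, called after ">>>" by a JSON object that holds its "fn" and its "kwargs". carry_out: Moves the arm, as the interface text tells. Its arguments: {"type":"object","properties":{"commands":{"type":"array"},"force":{"type":"number"}},"required":["commands"]}

```bash
mkdir -p pics
python3 - <<'E'
from plant import r
import cv2,pickle
for n in("scene","top"):
    s=r.snapshot(n); cv2.imwrite(f"pics/{n}0.png",s["pixels"][:,:,::-1]); pickle.dump(s,open(f"{n}0.pkl","wb"))
    print(n,s["mtx"],s["xyz"],s["rotation"])
st=r.get_state();print({k:st[k] for k in("clock","tool_pos","eef_rot","opening","contact_force")})
E
```

```text
scene [[348.0173243    0.         255.2305935 ]
 [  0.         348.0173243  187.43341917]
 [  0.           0.           1.        ]] [ 0.99492592 -0.02952725  0.75477686] [ 0.70403388  0.63574075 -0.21171735 -0.23525677]
top [[375.73327631   0.         261.52078666]
 [  0.         375.73327631 189.20317792]
 [  0.           0.           1.        ]] [0.40962824 0.04219234 0.96347362] [ 0.71401677 -0.69577393  0.06250344 -0.04660488]
{'clock': 0.1, 'tool_pos': array([ 0.15979828, -0.60366804,  0.24599711]), 'eef_rot': array([ 9.91631417e-01,  1.29098702e-01, -1.54139683e-04, -7.96375700e-04]), 'opening': 1.0014480009522297, 'contact_force': array([ 0.11785356,  0.90589582, -0.11682744])}
```

View pics/scene0.png

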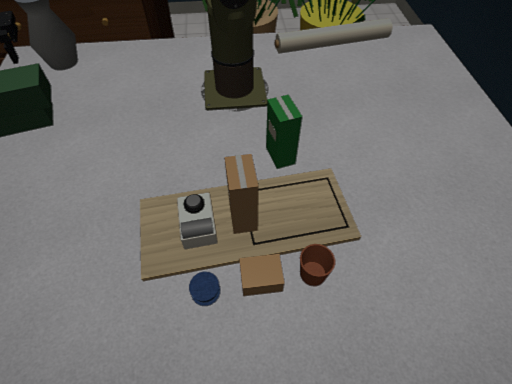

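View pics/top0.png

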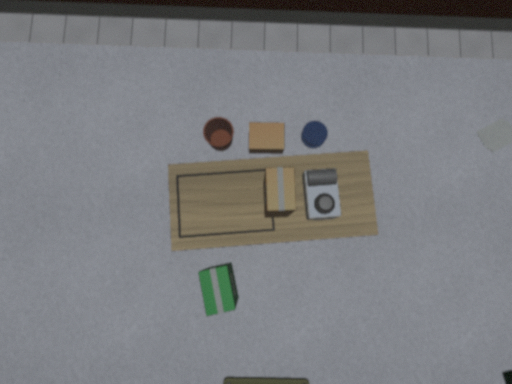

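The tall brown carton is at scene (242,195) / top (280,188). The green look-alike is at scene (283,132) / top (217,290), and the low brown small_box is at scene (262,273) / top (267,137). I choose the brown one standing on the board. The outline is left of it in the top view and the console is right of it. Next I'll check the choice in enlarged crops.

```bash
cat > h.py <<'E'
import numpy as np,cv2,pickle
from scipy.spatial.transform import Rotation as R
def rot(s):
    q=np.asarray(s["rotation"]);return R.from_quat(q).as_matrix() if q.size==4 else q
def ray(s,u,v,z):
    d=rot(s)@np.linalg.inv(s["mtx"])@np.array([u,v,1.]);c=np.asarray(s["xyz"]);return c+d*(z-c[2])/d[2]
def proj(s,p):
    k=s["mtx"]@(rot(s).T@(np.asarray(p)-s["xyz"]));return k[:2]/k[2]
def crop(s,u0,v0,w,h,f,name):
    im=s["pixels"][v0:v0+h,u0:u0+w,::-1];im=cv2.resize(np.ascontiguousarray(im),None,fx=f,fy=f,interpolation=cv2.INTER_CUBIC)
    im=np.clip(im*1.5,0,255).astype(np.uint8)
    for k in range(0,w,10):cv2.line(im,(k*f,0),(k*f,4 if (u0+k)%50 else 12),(0,0,255),1)
    cv2.imwrite(name,im)
E
python3 - <<'E'
from h import *
t=pickle.load(open("top0.pkl","rb"));s=pickle.load(open("scene0.pkl","rb"))
crop(t,160,140,225,115,3,"pics/tc.png")
crop(s,130,145,240,135,3,"pics/sc.png")
E
```

```text
(no output)
```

View pics/tc.png

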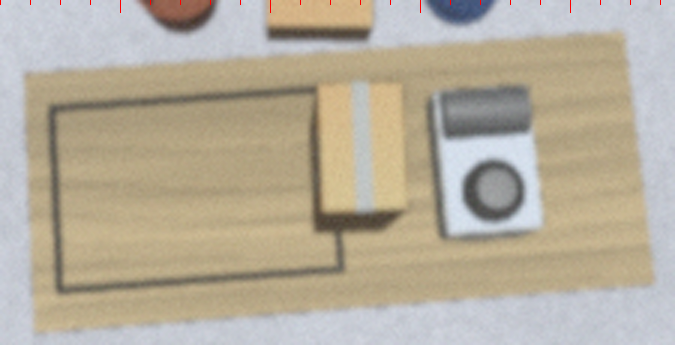

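View pics/sc.png

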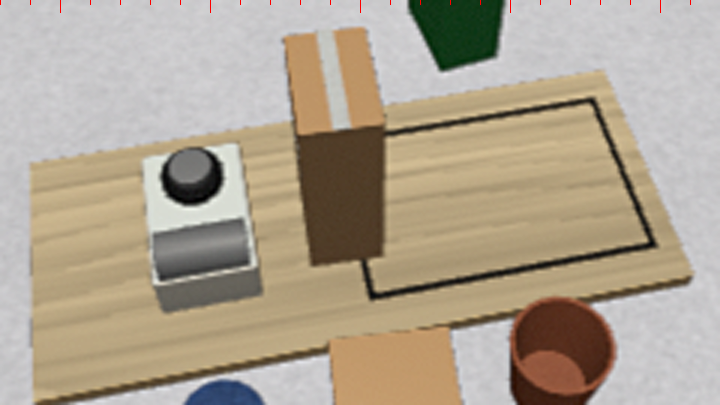

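Run:
```python
from h import *
np.set_printoptions(precision=4,suppress=True)
t=pickle.load(open("top0.pkl","rb"));s=pickle.load(open("scene0.pkl","rb"))
T=lambda L,z:np.array([ray(t,160+u/3,140+v/3,z) for u,v in L])
S=lambda L,z:np.array([ray(s,130+u/3,145+v/3,z) for u,v in L])
b=T([(25,73),(624,32),(654,284),(35,332)],.018);print("board",b,b.mean(0),np.linalg.norm(b-np.roll(b,-1,0),axis=1))
o=T([(52,107),(60,290),(341,269)],.018);print("outl",o,(o[0]+o[2])/2,np.linalg.norm(o-np.roll(o,-1,0),axis=1))
c=T([(318,84),(402,83),(407,210),(321,213)],.198);print("cart top T",c,c.mean(0),np.linalg.norm(c-np.roll(c,-1,0),axis=1))
c=S([(285,38),(368,28),(384,127),(299,137)],.198);print("cart top S",c,c.mean(0),np.linalg.norm(c-np.roll(c,-1,0),axis=1))
o=S([(594,100),(654,244),(374,296)],.018);print("outl S",o,(o[0]+o[2])/2)
print("foot S near corners",S([(310,265),(383,256)],.018))
# button triangulate
A=[];B=[]
for cam,(u,v) in((t,(160+496/3,140+188/3)),(s,(130+193/3,145+166/3))):
    p=ray(cam,u,v,0.08);d=p-cam["xyz"];d/=np.linalg.norm(d);M=np.eye(3)-np.outer(d,d);A.append(M);B.append(M@cam["xyz"])
print("button",np.linalg.solve(sum(A),sum(B)),T([(496,188)],.08),S([(193,166)],.08))
k=T([(432,93),(446,237),(541,229)],.068);print("console",k)
```

```text
board [[ 0.6149  0.2625  0.018 ]
 [ 0.6665 -0.2525  0.018 ]
 [ 0.4494 -0.2735  0.018 ]
 [ 0.3974  0.2409  0.018 ]] [ 0.532  -0.0057  0.018 ] [0.5176 0.2181 0.517  0.2186]
outl [[ 0.5861  0.2379  0.018 ]
 [ 0.4322  0.2224  0.018 ]
 [ 0.4553 -0.0103  0.018 ]] [0.5207 0.1138 0.018 ] [0.1547 0.2338 0.2805]
cart top T [[ 0.574   0.0181  0.198 ]
 [ 0.5764 -0.0403  0.198 ]
 [ 0.4879 -0.0446  0.198 ]
 [ 0.4843  0.0141  0.198 ]] [ 0.5306 -0.0132  0.198 ] [0.0584 0.0886 0.0588 0.0898]
cart top S [[ 0.4934 -0.0425  0.198 ]
 [ 0.4898  0.0173  0.198 ]
 [ 0.5794  0.0192  0.198 ]
 [ 0.5819 -0.0377  0.198 ]] [ 0.5361 -0.0109  0.198 ] [0.0599 0.0896 0.0569 0.0887]
outl S [[0.434  0.2263 0.018 ]
 [0.5858 0.241  0.018 ]
 [0.6097 0.0094 0.018 ]] [0.5218 0.1179 0.018 ]
foot S near corners [[ 0.5769 -0.0389  0.018 ]
 [ 0.5746  0.0203  0.018 ]]
button [ 0.5186 -0.1251  0.0866] [[ 0.5193 -0.1285  0.08  ]] [[ 0.5143 -0.1239  0.08  ]]
console [[ 0.5971 -0.0788  0.068 ]
 [ 0.4804 -0.0907  0.068 ]
 [ 0.4888 -0.1669  0.068 ]]
```

```bash
cat >> h.py <<'E'
def plan(target,yaw,st):
    Q=R.from_quat(st["eef_rot"]);x=[np.cos(yaw),np.sin(yaw),0];z=[0,0,-1]
    W=R.from_matrix(np.array([x,np.cross(z,x),z]).T)
    print("turn",np.round((Q.inv()*W).as_rotvec(),3),"shift cm",np.round(Q.inv().apply(np.array(target)-st["tool_pos"])*100,2))
E
python3 - <<'E'
from h import *
from plant import r
st=r.get_state();plan([.537,-.097,.26],1.616,st)
E
```

```text
turn [-1.000e-03 -1.000e-03 -1.357e+00] shift cm [ 49.44 -39.32  -1.34]
```

>>> {"fn": "carry_out", "kwargs": {"commands": [[[0, 0, -0.04, 1.5, -1.2, -0.1, 4], [0, 0, -0.12, 4.4, -3.5, -0.3, 2], [0, 0, -0.2, 7.4, -5.9, -0.5, 0], [0, 0, -0.28, 10.4, -8.3, -0.7, 0], [0, 0, -0.36, 13.4, -10.6, -0.8, 0], [0, 0, -0.45, 16.4, -13, -1, 0], [0, 0, -0.53, 19.3, -15.3, -1.1, 0], [0, 0, -0.61, 22.3, -17.7, -1.2, 0], [0, 0, -0.69, 25.2, -20, -1.3, 0], [0, 0, -0.77, 28.2, -22.4, -1.3, 0]]], "force": 20}}

```text
clock: 0.93
tool_pos: [0.3758, -0.3141, 0.2598]
eef_rot: [0.87, 0.494, -0.0, 0.0]
contact_force: [0.5, -0.7, 0.4]
opening: 0.267
```

Run:
```python
from h import *
from plant import r
st=r.get_state();print(st["clock"],st["tool_pos"],st["q"],st["opening"]);plan([.537,-.097,.26],1.616,st)
```

```text
0.9333 [ 0.37578864 -0.31408981  0.25976742] [ 0.8678013   0.51563511 -0.40788692  1.94070866  0.29381255  0.74296986
 -0.24956037] 0.2665000713556464
turn [-0.     0.    -0.584] shift cm [26.9   2.71 -0.03]
```

>>> {"fn": "carry_out", "kwargs": {"commands": [[[0, 0, -0.08, 3.5, 0.4, 0, 0], [0, 0, -0.16, 7, 0.7, 0, 0], [0, 0, -0.24, 10.5, 1.1, 0, 0], [0, 0, -0.32, 14, 1.4, 0, 0], [0, 0, -0.4, 17.5, 1.8, 0, 0], [0, 0, -0.48, 21, 2.1, 0, 0], [0, 0, -0.54, 24, 2.4, 0, 0], [0, 0, -0.584, 26, 2.6, 0, 0], [0, 0, -0.584, 26.9, 2.7, 0, 0], [0, 0, -0.584, 26.9, 2.7, 0, 0]]]}}

```text
clock: 1.77
tool_pos: [0.538, -0.0968, 0.2595]
eef_rot: [0.691, 0.723, 0.001, -0.0]
contact_force: [-0.2, -0.5, 0.5]
opening: 0.003
```

Run:
```python
from h import *
from plant import r
st=r.get_state();print(st["clock"],st["tool_pos"],st["q"],st["opening"]);plan([.537,-.085,.183],1.616,st)
plan([.5375,-.085,.183],1.616,st)
for n in("scene","top"):
    s=r.snapshot(n); crop(s,130,60,260,200,3,f"pics/{n}1.png"); pickle.dump(s,open(f"{n}1.pkl","wb"))
```

```text
1.7667 [ 0.53798508 -0.09682803  0.25949114] [ 0.42620275  0.61003118 -0.54803713  1.77785237  0.40065597  0.86627587
 -0.26111087] 0.002560325486571551
turn [ 0.    -0.001 -0.001] shift cm [ 1.18 -0.05  7.65]
turn [ 0.    -0.001 -0.001] shift cm [1.17 0.   7.65]
```

View pics/scene1.png

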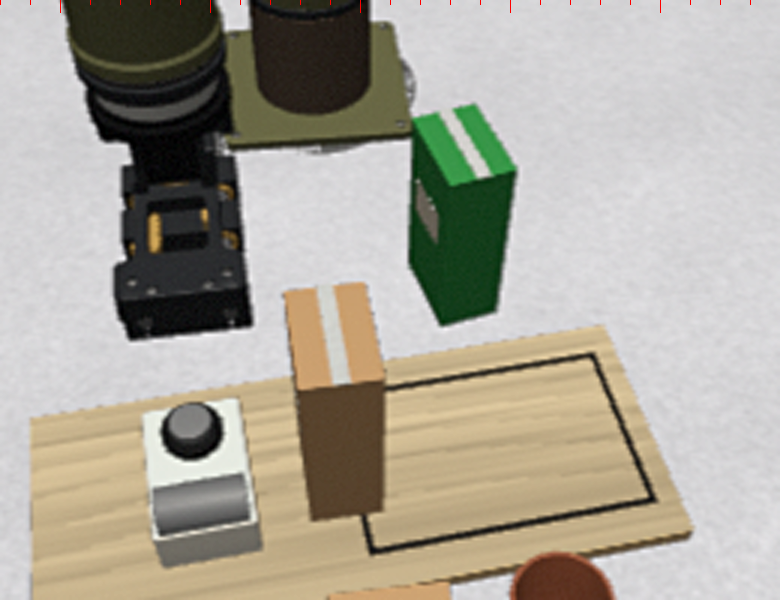

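Run:
```python
from h import *
s=pickle.load(open("scene1.pkl","rb"));t=pickle.load(open("top1.pkl","rb"))
for p in ([.538,-.097,.26],[.538,-.097,.32],[.63,-.097,.31]):print((proj(s,p)-[130,60])*3,(proj(t,p)-[130,60])*3)
```

```text
[196.16689225 286.50994562] [590.96033451 364.08468773]
[182.29536275 218.02908572] [611.15110312 346.19272987]
[183.54015804 349.68958892] [606.75696206 200.06707722]
```

View pics/top1.png

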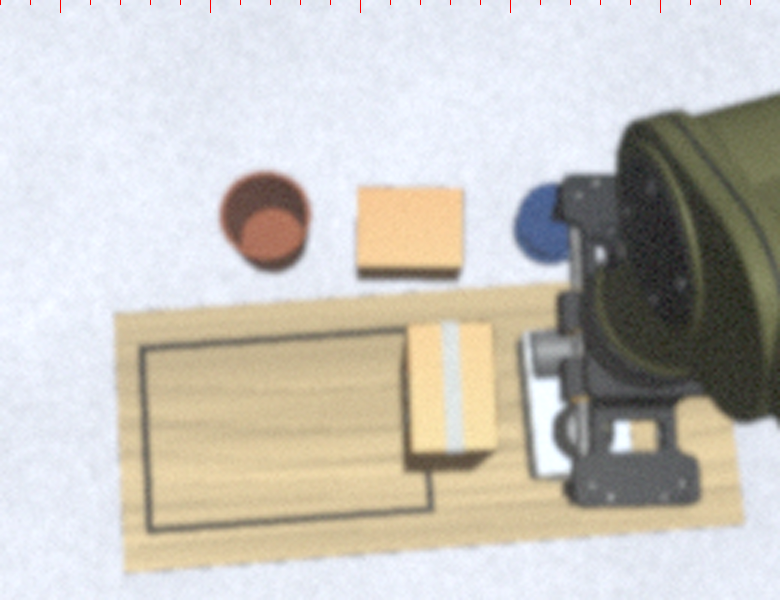

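The gripper is behind the carton, above the console; the body hides the fingers, and the carton hasn't moved. Next I lower it.

>>> {"fn": "carry_out", "kwargs": {"commands": [[[0, 0, 0, 0.2, 0, 1.5, 0], [0, 0, 0, 0.5, 0, 3.5, 0], [0, 0, 0, 0.8, 0, 5.5, 0], [0, 0, 0, 1, 0, 7, 0], [0, 0, 0, 1.2, 0, 7.6, 0], [0, 0, 0, 1.2, 0, 7.6, 0]]]}}

```text
clock: 2.37
tool_pos: [0.5349, -0.0884, 0.1825]
eef_rot: [0.693, 0.721, -0.002, -0.001]
contact_force: [0.2, -0.6, 0.0]
opening: 0.007
```

>>> {"fn": "carry_out", "kwargs": {"commands": [[[0, 0, 0, 0.3, 0, 0, 0], [0, 0, 0, 0.7, 0, 0, 0], [0, 0, 0, 1.1, 0, 0, 0], [0, 0, 0, 1.5, 0, 0, 0], [0, 0, 0, 1.9, 0, 0, 0], [0, 0, 0, 2.2, 0, 0, 0], [0, 0, 0, 2.5, 0, 0, 0], [0, 0, 0, 2.8, 0, 0, 0], [0, 0, 0, 3.1, 0, 0, 0], [0, 0, 0, 3.4, 0, 0, 0]]]}}

```text
clock: 3.2
tool_pos: [0.5352, -0.0528, 0.1837]
eef_rot: [0.692, 0.722, -0.0, 0.0]
contact_force: [0.3, -0.9, 0.6]
opening: 0.005
```

Run:
```python
from h import *
from plant import r
st=r.get_state();print(st["clock"],st["tool_pos"],st["contact_force"])
s=r.snapshot("scene"); crop(s,130,60,260,200,3,"pics/s2.png")
```

```text
3.2 [ 0.53519324 -0.05281831  0.18370691] [ 0.26587732 -0.89258219  0.63463048]
```

View pics/s2.png

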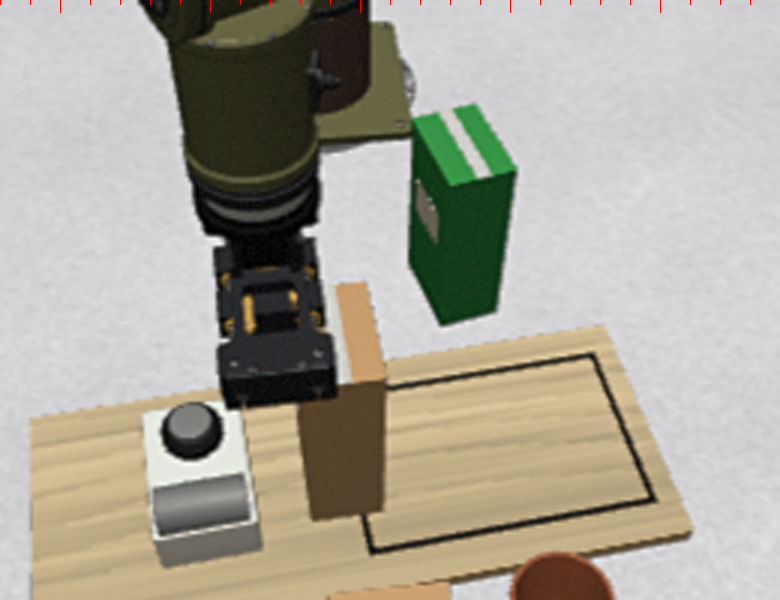

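The carton still stands and the fingers are about at contact. I push slowly.

>>> {"fn": "carry_out", "kwargs": {"commands": [[[0, 0, 0, 0.3, 0, 0, 0], [0, 0, 0, 0.6, 0, 0, 0], [0, 0, 0, 0.9, 0, 0, 0], [0, 0, 0, 1.2, 0, 0, 0], [0, 0, 0, 1.5, 0, 0, 0], [0, 0, 0, 1.8, 0, 0, 0], [0, 0, 0, 2.1, 0, 0, 0], [0, 0, 0, 2.4, 0, 0, 0], [0, 0, 0, 2.7, 0, 0, 0], [0, 0, 0, 3.0, 0, 0, 0]]]}}

```text
clock: 4.08
tool_pos: [0.5339, -0.0226, 0.1837]
eef_rot: [0.692, 0.722, 0.0, -0.0]
contact_force: [0.2, -1.0, 0.9]
opening: 0.004
```

Run:
```python
from h import *
from plant import r
st=r.get_state();print(st["clock"],st["tool_pos"],st["contact_force"])
s=r.snapshot("scene"); crop(s,130,60,260,200,3,"pics/s3.png")
s=r.snapshot("top"); crop(s,150,120,240,140,3,"pics/t3.png")
```

```text
4.0833 [ 0.53390647 -0.0226008   0.18369433] [ 0.19950166 -1.0272016   0.9226696 ]
```

View pics/s3.png

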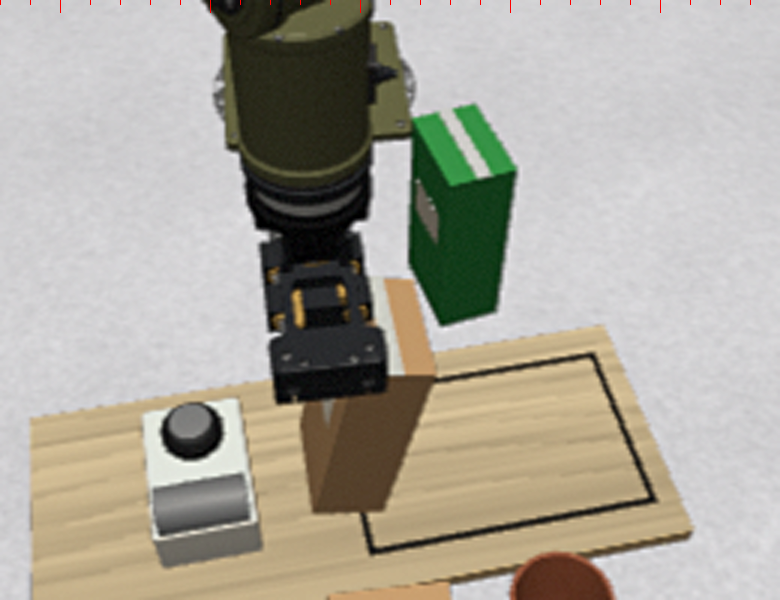

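View pics/t3.png

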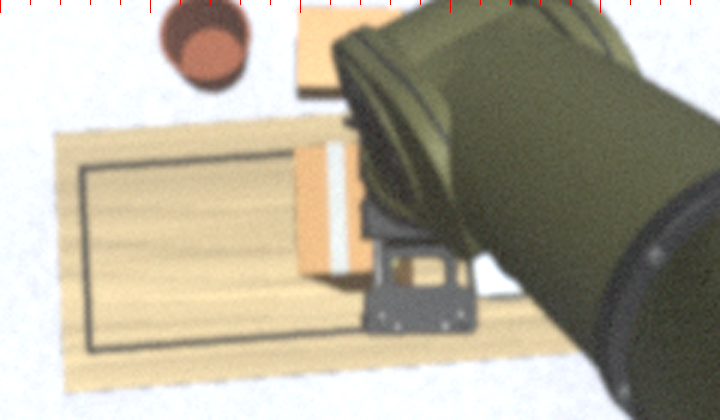

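Both views show it tilting cleanly about its lower edge, with its bottom corner still at scene crop (383,510). I continue the push.

>>> {"fn": "carry_out", "kwargs": {"commands": [[[0, 0, 0, 0.3, 0, 0, 0], [0, 0, 0, 0.6, 0, 0, 0], [0, 0, 0, 0.9, 0, 0, 0], [0, 0, 0, 1.2, 0, 0, 0], [0, 0, 0, 1.5, 0, 0, 0], [0, 0, 0, 1.8, 0, 0, 0], [0, 0, 0, 2.1, 0, 0, 0], [0, 0, 0, 2.4, 0, 0, 0], [0, 0, 0, 2.7, 0, 0, 0], [0, 0, 0, 3.0, 0, 0, 0]]]}}

```text
clock: 5.02
tool_pos: [0.5327, 0.0073, 0.1837]
eef_rot: [0.692, 0.722, 0.0, 0.0]
contact_force: [-0.3, 0.1, -0.1]
opening: 0.009
```

Run:
```python
from h import *
from plant import r
st=r.get_state();print(st["clock"],st["tool_pos"],st["contact_force"])
s=r.snapshot("scene"); crop(s,130,60,260,200,3,"pics/s4.png")
```

```text
5.0167 [0.53268659 0.0072838  0.18371736] [-0.28163959  0.05300123 -0.07750465]
```

View pics/s4.png

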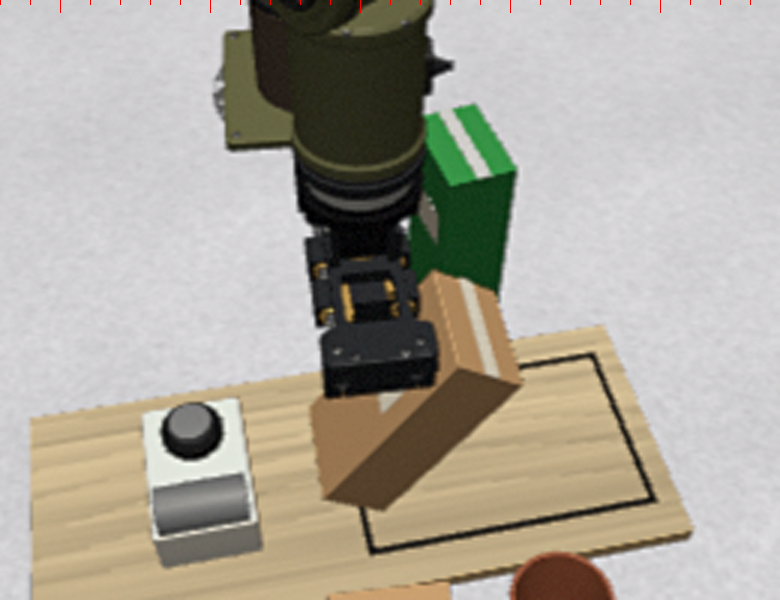

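The carton is falling freely, since the contact force is now near 0. I back off upward and away.

>>> {"fn": "carry_out", "kwargs": {"commands": [[[0, 0, 0, -1, 0, -0.5, 0], [0, 0, 0, -3, 0, -1, 0], [0, 0, 0, -5.5, 0, -1, 0], [0, 0, 0, -8, 0, -1, 0], [0, 0, 0, -10.5, 0, -1, 0], [0, 0, 0, -12.5, 0, -1, 0], [0, 0, 0, -13, 0, -1, 0], [0, 0, 0, -13, 0, -1, 0], [0, 0, 0, -13, 0, -1, 0], [0, 0, 0, -13, 0, -1, 0]]]}}

```text
clock: 5.9
tool_pos: [0.5383, -0.1211, 0.194]
eef_rot: [0.691, 0.723, 0.001, -0.0]
contact_force: [0.6, 0.7, 0.1]
opening: 0.003
```

Run:
```python
from h import *
from plant import r
st=r.get_state();print(st["clock"],st["tool_pos"],st["contact_force"])
s=r.snapshot("scene"); crop(s,130,60,260,200,3,"pics/s5.png");pickle.dump(s,open("scene5.pkl","wb"))
s=r.snapshot("top"); crop(s,150,120,240,140,3,"pics/t5.png");pickle.dump(s,open("top5.pkl","wb"))
plan([.5186,-.126,.15],1.616,st)
```

```text
5.9 [ 0.53826638 -0.12107046  0.19395881] [0.63837987 0.65459217 0.0964445 ]
turn [ 0.    -0.001 -0.001] shift cm [-0.41 -1.99  4.39]
```

View pics/s5.png

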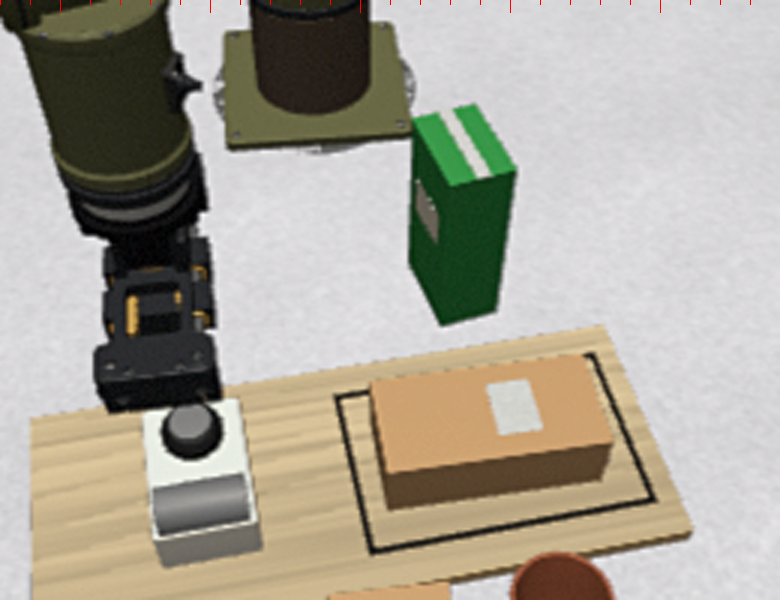

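View pics/t5.png

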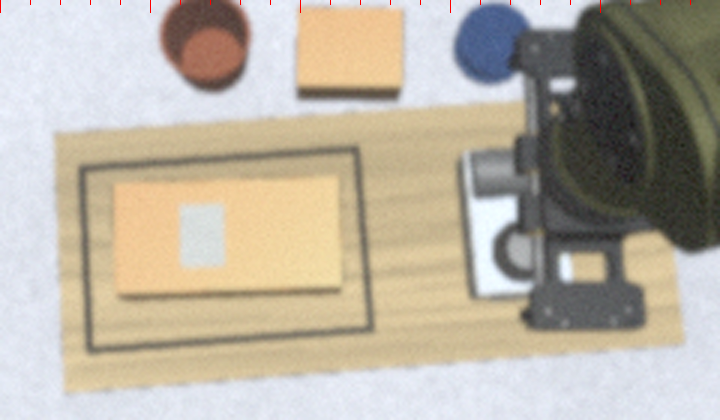

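The carton lies inside the outline with margin all round (top crop: carton x 115–340, y 178–295; outline x 82–370, y 150–350). The bystanders haven't moved. Now the button.

>>> {"fn": "carry_out", "kwargs": {"commands": [[[0, 0, 0, -0.1, -0.5, 1, 0], [0, 0, 0, -0.3, -1.2, 3, 0], [0, 0, 0, -0.4, -1.8, 5, 0], [0, 0, 0, -0.4, -2.1, 7, 0], [0, 0, 0, -0.4, -2.1, 8.3, 0], [0, 0, 0, -0.4, -2.1, 8.6, 0], [0, 0, 0, -0.4, -2.1, 8.6, 0]]]}}

```text
clock: 6.58
tool_pos: [0.5171, -0.1267, 0.1072]
eef_rot: [0.691, 0.722, -0.0, -0.001]
contact_force: [-0.1, -0.3, 0.8]
opening: 0.005
```

Run:
```python
from h import *
from plant import r
st=r.get_state();print(st["clock"],st["tool_pos"],st["contact_force"])
s=r.snapshot("scene"); crop(s,150,120,130,100,6,"pics/s6.png")
plan([.517,-.126,.09],1.616,st);print((proj(s,[.517,-.126,.1])-[150,120])*6)
```

```text
6.5833 [ 0.51712024 -0.12666724  0.10715476] [-0.14318768 -0.27915065  0.75804709]
turn [-0.001 -0.001 -0.001] shift cm [ 0.07 -0.01  1.72]
[253.33742414 458.58150738]
```

View pics/s6.png

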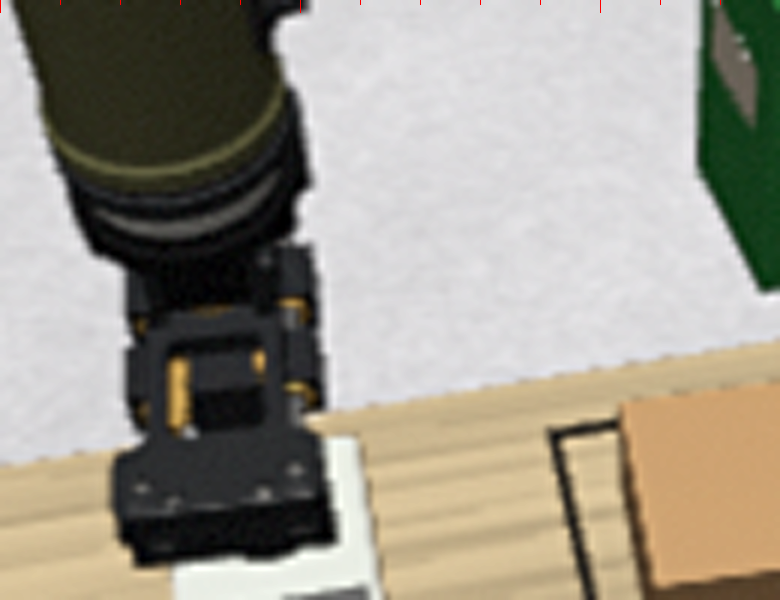

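>>> {"fn": "carry_out", "kwargs": {"commands": [[[0, 0, 0, 0, 0, 0.2, 0], [0, 0, 0, 0, 0, 0.4, 0], [0, 0, 0, 0, 0, 0.6, 0], [0, 0, 0, 0, 0, 0.8, 0], [0, 0, 0, 0, 0, 1.0, 0], [0, 0, 0, 0, 0, 1.1, 0], [0, 0, 0, 0, 0, 1.1, 0]]]}}

```text
clock: 7.22
tool_pos: [0.5175, -0.1279, 0.0967]
eef_rot: [0.692, 0.722, 0.0, 0.0]
contact_force: [0.2, -0.5, 1.3]
opening: 0.004
```

>>> {"fn": "carry_out", "kwargs": {"commands": [[[0, 0, 0, 0, 0, 0.1, 0], [0, 0, 0, 0, 0, 0.2, 0], [0, 0, 0, 0, 0, 0.3, 0], [0, 0, 0, 0, 0, 0.3, 0]]]}}

```text
clock: 7.55
tool_pos: [0.5175, -0.1279, 0.0938]
eef_rot: [0.692, 0.722, 0.0, 0.0]
contact_force: [0.3, -1.4, 3.7]
opening: 0.005
```

>>> {"fn": "carry_out", "kwargs": {"commands": [[[0, 0, 0, 0, 0, 0.1, 0], [0, 0, 0, 0, 0, 0.2, 0], [0, 0, 0, 0, 0, 0.3, 0], [0, 0, 0, 0, 0, 0.3, 0]]]}}

```text
clock: 7.88
tool_pos: [0.5176, -0.1279, 0.0923]
eef_rot: [0.692, 0.722, -0.0, 0.001]
contact_force: [-2.5, -0.1, 17.7]
opening: 0.006
```

>>> {"fn": "carry_out", "kwargs": {"commands": [[[0, 0, 0, 0, 0, 0.05, 0], [0, 0, 0, 0, 0, 0.1, 0], [0, 0, 0, 0, 0, 0.1, 0]]]}}

```text
clock: 8.13
tool_pos: [0.5176, -0.1279, 0.0921]
eef_rot: [0.692, 0.722, -0.0, 0.001]
contact_force: [-5.2, 0.1, 26.7]
opening: 0.002
```

Run:
```python
from h import *
from plant import r
st=r.get_state();print(st["clock"],st["tool_pos"],st["contact_force"],st["moment"])
s=r.snapshot("scene"); crop(s,150,120,130,100,6,"pics/s7.png")
s=pickle.load(open("scene0.pkl","rb"));crop(s,170,180,60,70,8,"pics/but.png")
```

```text
8.1333 [ 0.51756807 -0.12792794  0.09211337] [-5.15195789  0.09694965 26.70326675] [-0.02371521  0.99662959 -0.0100281 ]
```

View pics/s7.png

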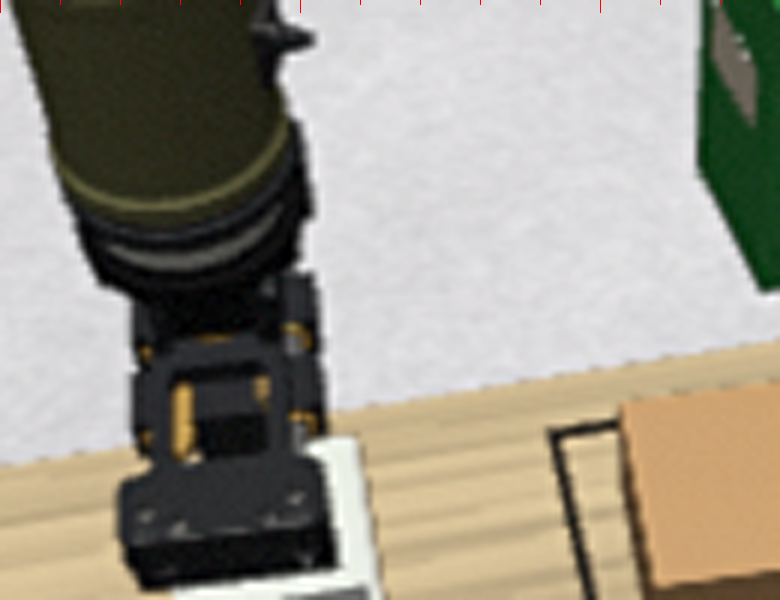

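View pics/but.png

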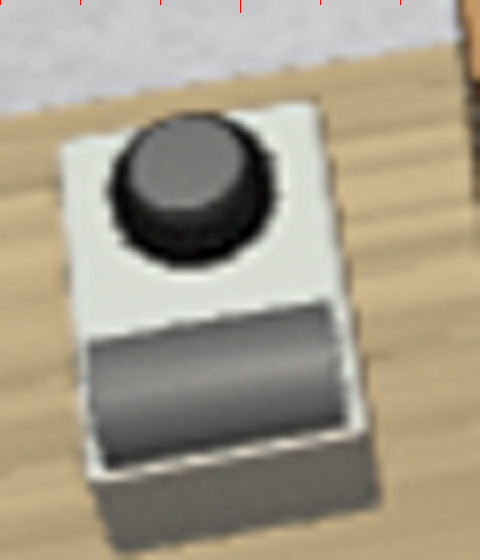

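The stop is rigid: 27 N with no further travel, about 5–6 mm below first contact, and the spring slope of about 0.83 N/mm matches 5 N over 6 mm. The crop shows nothing else in reach of the fingers, because the dark bezel is low. Release upward.

>>> {"fn": "carry_out", "kwargs": {"commands": [[[0, 0, 0, 0, 0, -0.3, 0], [0, 0, 0, 0, 0, -0.8, 0], [0, 0, 0, 0, 0, -1.5, 0], [0, 0, 0, 0, 0, -3.5, 0], [0, 0, 0, 0, 0, -6, 0], [0, 0, 0, -2.5, 0, -9, 0], [0, 0, 0, -5.5, 0, -12, 0], [0, 0, 0, -9, 0, -14, 0], [0, 0, 0, -12.5, 0, -15, 0], [0, 0, 0, -16, 0, -15, 0]]]}}

```text
clock: 9.02
tool_pos: [0.525, -0.2895, 0.2426]
eef_rot: [0.692, 0.722, 0.001, 0.002]
contact_force: [0.8, 0.3, -0.2]
opening: 0.007
```

>>> {"fn": "carry_out", "kwargs": {"commands": [[[0, 0, 0, -3, 0, 0, 0], [0, 0, 0, -5, 0, 0, 0], [0, 0, 0, -6, 0, 0, 0], [0, 0, 0, -6, 0, 0, 0], [0, 0, 0, -6, 0, 0, 0], [0, 0, 0, -6, 0, 0, 0]]]}}

```text
clock: 9.52
tool_pos: [0.527, -0.345, 0.2397]
eef_rot: [0.691, 0.723, 0.001, -0.001]
contact_force: [-0.7, -0.4, 0.1]
opening: 0.003
```

Run:
```python
from h import *
from plant import r
st=r.get_state();print(st["clock"],st["tool_pos"],st["contact_force"])
s=r.snapshot("scene"); crop(s,130,130,260,190,3,"pics/s8.png")
a=r.snapshot("top"); crop(a,150,110,240,150,3,"pics/t8.png")
s0=pickle.load(open("scene0.pkl","rb"));
im=np.hstack([np.ascontiguousarray(x["pixels"][180:250,170:225,::-1]) for x in(s0,s)]);cv2.imwrite("pics/cmp.png",cv2.resize(im,None,fx=6,fy=6,interpolation=2))
b=np.array([ray(s,130+u/3,130+v/3,.078) for u,v in [(0,0)]])
```

```text
9.5167 [ 0.5269839  -0.34495505  0.23968095] [-0.71441176 -0.41080951  0.13188165]
```

View pics/s8.png

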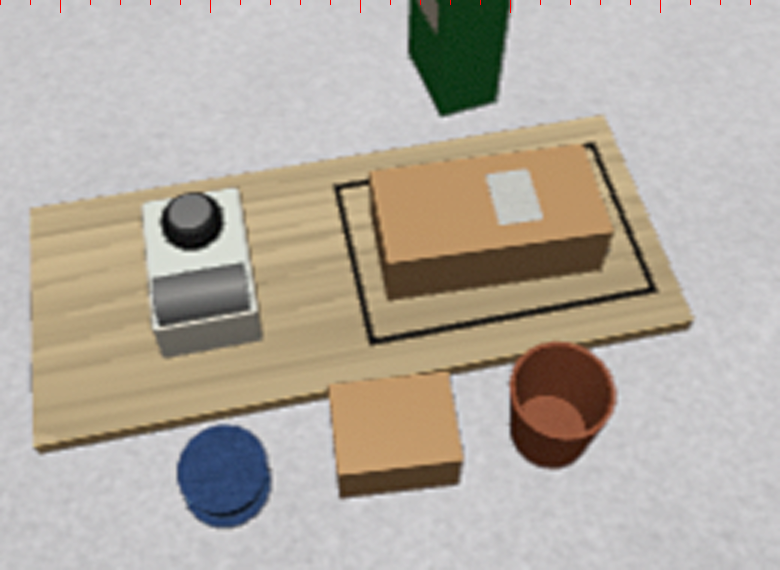

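View pics/t8.png

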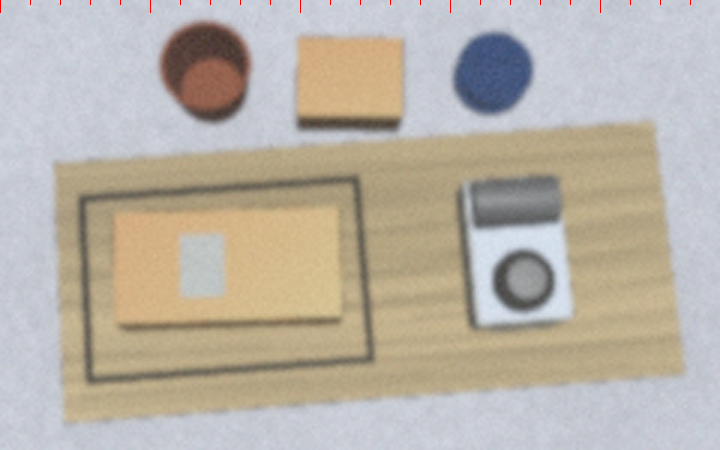

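View pics/cmp.png

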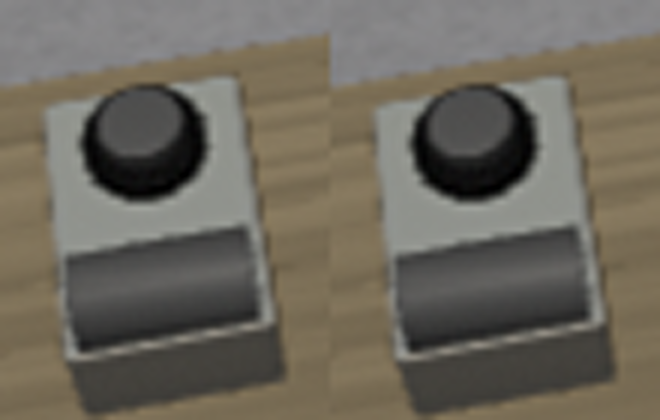

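Final views: the carton lies flat inside the outline at the same pixels as just after the fall. The button is back at its initial height, and the pot, spool, small box and green box are where they were. The arm is clear.

```bash
python3 -c "
from plant import r
print(r.finish_job())"
```

```text
the job is handed in; nothing more can be done
None
```

I tipped the brown carton over with a slow push near its top. It fell by itself and came to rest lying flat inside the outline, with visible clearance on all sides. I then pressed the console button down to its stop and let it go. The job was handed in at about 9.6 s; no verdict was reported.

**Last checks**
- **Carton:** it sat at the same pixels after the button press as just after it fell.
- **Button:** it was back at its starting height after the release.
- **Bystanders:** the pot, spool, small box and green carton looked unmoved.
- **Arm:** it was well clear of everything, with wrist force near zero.

**Less certain points**
- **Button travel:** I measured about 5.2 mm (±0.5 mm) against the 6 mm given. It is beyond the 4 mm needed to count as pressed. The force rose to 27 N with almost no further movement, so I took that as fully in.
- **Button height:** the cameras put the button top at about 87 mm above the table, while the fingers first touched it at about 89 mm. That fits the stated calibration.

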